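Match the missing drawer knob

TASK

The blue drawer front lying on the restorer's bench has one knob fitted and one bare black backplate. Look whether the fitted knob is the round brass kind or the straight steel kind, pick the loose knob of the same kind from the bench, and set it down gently, upright and centred on the bare backplate. Leave the other loose brass or steel knob standing where it is.

Things in the scene. Friction and masses are not known exactly. Their poses are not given: they have to be found in the camera images.
- bare_seat (a point): Centre of the bare black backplate (flush 48 mm disc) on top of the blue drawer front, a fixed slab 110 x 270 x 20 mm lying flat, so 20 mm above the bench. z up; y runs along the slab to the other backplate 140 mm away, where a knob is fitted; the slab ends 65 mm the other way. Its place and yaw vary.
- fitted_brass: Fixed upright brass knob, shape and size as loose_brass; origin at the centre of its foot, z up. It is either fitted on the blue front (140 mm from bare_seat) or on a plywood sample board farther left, over 250 mm from bare_seat, with other knobs. If it is on the sample board, the knob fitted on the blue front is the steel kind.
- loose_brass: Loose round brass knob, about 41 mm high: foot 34 mm across, narrow neck, then a rounded head 40 mm across with a straight upright band from 20 to 34 mm above the foot; 0.1 to 0.2 kg, standing upright on the bench; origin at the centre of its foot, z up. Its place on the bench varies.
- loose_steel: Loose straight steel knob, 40 mm high: foot 32 mm across, narrow neck, then a straight-sided flat-topped head 36 mm across from 17 to 40 mm above the foot; 0.1 to 0.2 kg, standing upright on the bench; origin at the centre of its foot, z up. Its place on the bench varies. Loose blue and black knobs stand about too and are not wanted.
Mind the look-alikes: they are no part of the job. What is shaped like the loose_steel but red or turquoise is not meant.

How it is judged:
By the outcome, as a careful person would: the job done as asked, in the order asked, and still so for the second after the job is handed in, with the robot touching nothing.
It also fails if it takes over 42 s, if anything falls off the work surface, if the arm or the gripper's body presses on something with over 40 N, if the wrist force passes 120 N, or if a joint passes its speed limit or range.

ROBOT

A 6-joint arm with a two-finger parallel gripper is mounted at the origin on the work surface. World frame = base frame: x ahead of the robot, y to its left, z up, the work surface at z = 0. Lengths are in m, angles in degrees, forces in N, time in s.
With the tool pointing down it reaches from about 0.3 to 0.75 m from the base axis. Payload 8.5 kg.
Tool frame: the origin (TCP) lies on the centre line of the jaws, within the pads' length; the fingertips stand 19 mm ahead of it and the grasp point (between the pads) is the TCP; z points along the fingers, x is the direction in which the jaws open and shut, and the axes are right-handed (so a half turn about z gives the same grasp; the last joint's range is limited). The gripper opens to 85 mm and grips with 20 to 120 N. Pads are 22 mm wide; open, the fingers measure 114 mm over their backs; the gripper's body (76 mm by 85 mm) begins 54 mm behind the grasp point. The pads swing forward as they close: fully open they stand 13 mm farther back than shut.
Start: joints at [-12.336, 21.807, 74.336, -0, 83.858, -12.336], TCP at [0.55, 0, 0.25] pointing down, gripper open.
Joint ranges: [-178.18, 178.18], [-50.72, 133.34], [12.68, 142.11], [-81.47, 261.47], [9.98, 163.14], [-165.26, 165.26]. Speed limits (degrees/s): [136.94, 136.94, 180, 180, 180, 180].

INTERFACE

Orientations are given as a 3x3 rotation matrix whose columns are the frame's x, y, z axes.
In Python, from rig import env, cams, order gives the robot as it stands.
- The arm moves only by the tool step_arm, never from a script. Its argument "steps" is a list of rows, each an object with "xyz": the shift along the tool's x, y, z normalised to -1 to 1, where 1 is 0.04 m, a list of three; "turn": the turn, a rotation vector about the tool's x, y, z normalised to -1 to 1, where 1 is 0.08 rad, a list of three; "gripper": the gripper command: -1 is shut, 1 is fully open, values between are in proportion. A call has 1 to 20 rows; each row shifts and turns the commanded pose from where the row before left it, along the tool's axes as they then stand; what a row does not reach is not made up. A row lasts 1/12 s, in which the tool goes at most 41.7 mm and 7.16 degrees, less where a joint would pass 70% of its speed; a pose out of reach is approached as far as the arm can. A call with a number of a shift or a turn outside -1 to 1 is refused whole. A call with a gripper value outside its range is refused whole. The fingers move at their own pace and stop on an object; "squeeze" is the grip in N (left out, the last holds). Time passes only in rows, so rows that do not move let the fingers close. It gives the time, the measured TCP pose, the force and the opening at its end, in the units of the state.
- env.observe(): the state, without advancing time (a new reading comes with each control period).
- cams.get_image(name): name is "scene" or "side" or "wrist"; returns (picture, depth): 384x512x3 uint8, red, green, blue; 384x512 float32, m along the optical axis (not along the pixel's ray), 0 where there is no reading.
- cams.camera_info(name): a dict with "fx", "fy", "cx", "cy" (pixels), "k1" (the pictures are not rectified: a ray, as slopes to the right and down, at radius r is drawn at 1 + k1 r^2 times it, then the intrinsics apply), "extrinsics" (4x4, takes a point from camera to world coordinates). Camera axes: x right, y down, z forward; pixel columns grow to the right and rows downward; lengths in m; the calibration is good to about 2 mm. A picture is of the moment at which its call begins: read the wrist's pose just before it. camera_info takes no time and is no camera call; for the wrist camera it gives the pose at the moment of the call.
- order.close_job(): hands the job in, once; it reports no verdict.
The state is a dict: "time_s": time; "q": joint angles; "qvel": joint speeds; "joint_efforts": joint torques, N m; "position": TCP position; "tool_rot": TCP orientation; "ft_force": force on the tool from outside, world axes, zero at the start; "wrist_torque": the same for the moment, N m; "grip_width": finger opening in m.
Only numpy, scipy, OpenCV 4.12 (cv2) and the standard library are available. Lean on these libraries where they do the work, as an engineer would, in place of code of your own. Each camera call takes 0.05 s, during which the arm holds its last target. There are 200 camera calls.

## Working session

There is one attempt and no reset: what is moved stays moved. The work goes in short steps, Python scripts to look and compute and a tool call to move; the robot and the scene stay as the last step left them, time stands still between calls to the robot, and variables do not carry over. Pictures are saved under pics/ and viewed, about 8 in all and at most 12, crops included, and the job is handed in when it is done.

Besides the shell and the picture viewer there is one more tool, called after "Emit:" as name([rows], argument=value, ...), one row to a line, values as JSON. step_arm: Moves the arm, as the interface text tells. Scaled input: -1 to 1 covers 0.04 m each way for a shift and 0.08 rad each way for a turn. Its arguments: {"type":"object","properties":{"steps":{"type":"array"},"squeeze":{"type":"number"}},"required":["steps"]}

```bash
mkdir -p pics; ls
cat > h.py <<'E'
import numpy as np, cv2
from rig import env, cams, order
def grab(n,tag):
    info=cams.camera_info(n); im,d=cams.get_image(n)
    cv2.imwrite(f'pics/{tag}.png',cv2.cvtColor(im,cv2.COLOR_RGB2BGR))
    np.savez(f'pics/{tag}.npz',im=im,d=d,**{k:np.array(v) for k,v in info.items()})
def load(tag): return dict(np.load(f'pics/{tag}.npz'))
def ray(s,u,v):
    K=np.array([[s['fx'],0,s['cx']],[0,s['fy'],s['cy']],[0,0,1.]])
    p=cv2.undistortPoints(np.array([[[u,v]]],float),K,np.array([s['k1'],0,0,0,0.]))[0,0]
    T=s['extrinsics']; return T[:3,3],T[:3,:3]@np.array([p[0],p[1],1])
def plane(s,u,v,z):
    o,d=ray(s,u,v); return o+d*(z-o[2])/d[2]
def dpt(s,u,v):
    o,d=ray(s,u,v); return o+d*s['d'][int(round(v)),int(round(u))]
def tri(s1,p1,s2,p2):
    o1,d1=ray(s1,*p1);o2,d2=ray(s2,*p2)
    t=np.linalg.lstsq(np.c_[d1,-d2],o2-o1,rcond=None)[0]
    a,b=o1+d1*t[0],o2+d2*t[1]; return (a+b)/2,np.linalg.norm(a-b)
E
python3 - <<'E'
from h import *
for n in ['scene','side','wrist']: grab(n,n+'0'); print(n,cams.camera_info(n)['extrinsics'][:3,3])
a=cv2.imread('pics/scene0.png');b=cv2.imread('pics/wrist0.png');c=cv2.imread('pics/side0.png')
cv2.imwrite('pics/side_wrist.png',cv2.resize(np.hstack([c,b]),(800,300)))
print(env.observe()['tool_rot'])
E
```

```text
pics
scene [ 1.38096015 -0.09319621  1.04164778]
side [ 0.52300279 -0.74855984  0.6847093 ]
wrist [0.54900096 0.07511439 0.37413444]
[[ 9.99999405e-01  6.11755353e-06 -1.09060001e-03]
 [ 6.37131506e-06 -9.99999973e-01  2.32677335e-04]
 [-1.09059856e-03 -2.32684146e-04 -9.99999378e-01]]
```

View pics/scene0.png

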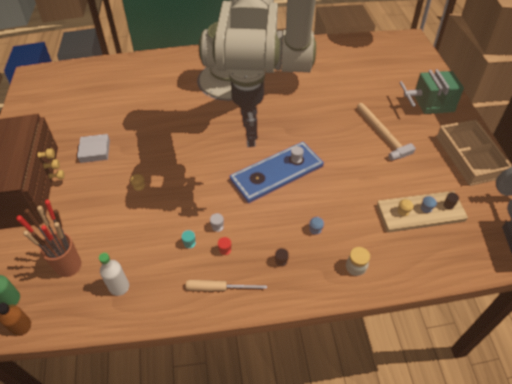

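View pics/side_wrist.png

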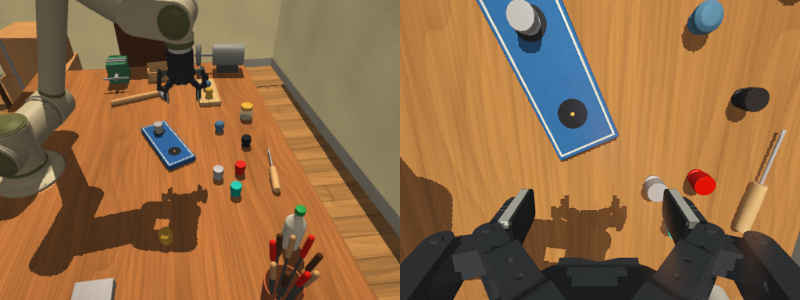

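Scene view: the fitted knob at (297,155) looks grey, i.e. steel, and the brass one is on the sample board at (406,205). The bare plate is at (257,178).
Candidates for the loose steel knob: grey (217,222), turquoise (189,239), red (225,245), blue (316,225), black (281,257), and brass (138,182) in shadow. I choose the grey one at (217,222) and will check it with a close crop and measure it from two views.

```bash
cat > m.py <<'E'
from h import *
def blob(s,roi,fn):
    x0,y0,x1,y1=roi; hsv=cv2.cvtColor(s['im'],cv2.COLOR_RGB2HSV)[y0:y1,x0:x1].astype(int)
    m=fn(hsv[...,0],hsv[...,1],hsv[...,2]).astype(np.uint8)
    n,l,st,c=cv2.connectedComponentsWithStats(m)
    k=1+np.argmax(st[1:,4]); return c[k]+[x0,y0],st[k]+[x0,y0,0,0,0],[(l==k)]
E
python3 - <<'E'
from m import *
S,D,W=load('scene0'),load('side0'),load('wrist0')
grey=lambda h,s,v:(s<60)&(v>90)
dark=lambda h,s,v:(v<75)
R={}
for n,s,r in [('scene',S,(205,208,225,236)),('side',D,(265,205,292,235))]:
    c,st,_=blob(s,r,grey); R[n]=c; print('steel',n,c,st,dpt(s,*c))
print(tri(S,R['scene'],D,R['side']))
for n,s,r in [('scene',S,(243,168,272,188)),('side',D,(208,182,240,206)),('wrist',W,(190,120,260,180))]:
    c,st,_=blob(s,r,dark); R[n]=c; print('plate',n,c,st,dpt(s,*c),plane(s,*c,.02))
print(tri(S,R['scene'],D,R['side']),tri(S,R['scene'],W,R['wrist']),tri(W,R['wrist'],D,R['side']))
for n,s,r in [('fs',S,(285,143,308,166)),('fd',D,(190,148,218,178)),('fw',W,(125,0,200,50))]:
    c,st,_=blob(s,r,grey); print('fitted',n,c,st,dpt(s,*c),plane(s,*c,.06))
f=lambda t,x0,y0,x1,y1:cv2.resize(cv2.imread(f'pics/{t}.png')[y0:y1,x0:x1],(390,300),interpolation=cv2.INTER_CUBIC)
cv2.imwrite('pics/crops.png',np.vstack([np.hstack([f('scene0',170,200,248,260),f('scene0',235,140,326,210)]),np.hstack([f('side0',255,190,333,250),f('side0',175,140,253,200)])]))
E
```

```text
steel scene [216.91515152 221.49090909] [211 214  12  17 165] [ 0.65982376 -0.10459091  0.03864534]
steel side [279.15 216.09] [273 212  13   9 100] [ 0.52300279 -0.74855984  0.6847093 ]
(array([ 0.65250823, -0.10300971,  0.03231777]), np.float64(0.005595004403201119))
plate scene [257.91304348 177.73913043] [251 173  13  10  46] [0.50807035 0.02812449 0.02065126] [0.50751357 0.02820188 0.02      ]
plate side [222.85840708 193.21238938] [215 189  16  10 113] [0.50748896 0.02743382 0.01848465] [0.50752424 0.02566879 0.02      ]
plate wrist [220.38899431 144.98671727] [ 202  127   37   37 1054] [0.50647013 0.02632695 0.02142818] [0.50629793 0.02612934 0.02      ]
(array([0.50708442, 0.02799934, 0.01865128]), np.float64(0.0012720710343319104)) (array([0.50665619, 0.02718716, 0.01963534]), np.float64(0.002324342180237081)) (array([0.50689796, 0.02606091, 0.01977133]), np.float64(0.0012496661809002435))
fitted fs [297.10074627 152.25373134] [285 143  23  22 268] [0.45797754 0.15289715 0.05735902] [0.46045402 0.15223685 0.06      ]
fitted fd [204.02040816 158.70408163] [190 154  28  11  98] [0.45780164 0.15260071 0.05749778] [0.45806175 0.14900558 0.06      ]
fitted fw [155.19284603  19.79393468] [ 136    0   44   45 1286] [0.45193672 0.15331842 0.06046011] [0.45179433 0.15343316 0.06      ]
```

View pics/crops.png

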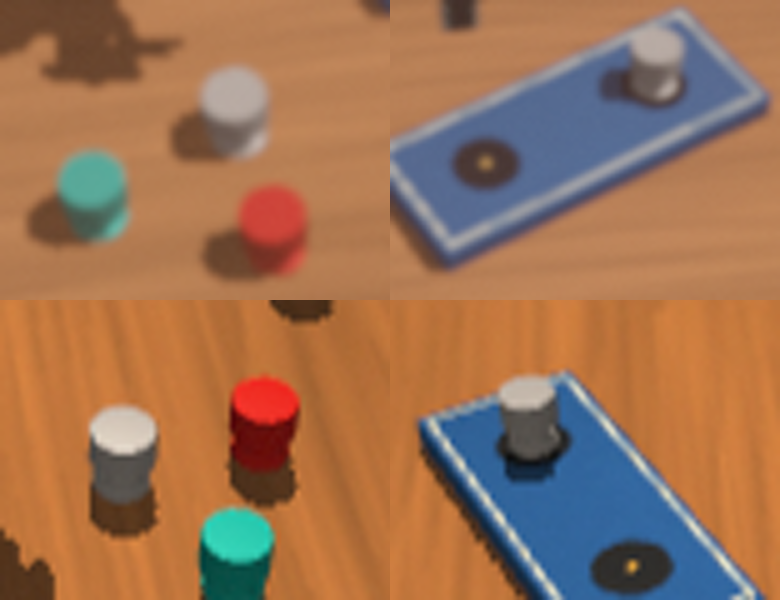

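Close crops: both the fitted knob and the chosen loose one are straight-sided, flat-topped and grey (steel). Red and turquoise look-alikes stand next to the loose one. Next I triangulate the head tops to get the clearances.

Run:
```python
from m import *
S,D=load('scene0'),load('side0')
for n,a,b in [('steel',(217,218.4),(279.6,216)),('red',(224.6,242),(308,210)),('turq',(188.6,236),(302.4,237))]:
    print(n,tri(S,a,D,b),plane(S,*a,.04),plane(D,*b,.04))
```

```text
steel (array([ 0.65037595, -0.10417056,  0.03792963]), np.float64(0.002403941334765246)) [ 0.65069486 -0.10343455  0.04      ] [ 0.65063568 -0.10750852  0.04      ]
red (array([ 0.72843804, -0.09156729,  0.03812056]), np.float64(0.002555505963442755)) [ 0.72847314 -0.09077066  0.04      ] [ 0.72849921 -0.09482577  0.04      ]
turq (array([ 0.69425671, -0.18277747,  0.03652514]), np.float64(0.0005510290958833733)) [ 0.69637748 -0.18229986  0.04      ] [ 0.69348998 -0.18608108  0.04      ]
```

Emit:
step_arm([
  {"xyz": [0.417,0.4375,0.375],"turn": [0,0,0],"gripper": 1},
  {"xyz": [0.417,0.4375,0.375],"turn": [0,0,0],"gripper": 1},
  {"xyz": [0.417,0.4375,0.375],"turn": [0,0,0],"gripper": 1},
  {"xyz": [0.417,0.4375,0.375],"turn": [0,0,0],"gripper": 1},
  {"xyz": [0.417,0.4375,0.375],"turn": [0,0,0],"gripper": 1},
  {"xyz": [0.417,0.4375,0.375],"turn": [0,0,0],"gripper": 1},
  {"xyz": [0,0,0],"turn": [0,0,0.945],"gripper": 1},
  {"xyz": [0,0,0],"turn": [0,0,0.945],"gripper": 1},
  {"xyz": [0,0,0],"turn": [0,0,0.945],"gripper": 1},
  {"xyz": [0,0,0],"turn": [0,0,0.945],"gripper": 1},
  {"xyz": [0,0,0],"turn": [0,0,0.945],"gripper": 1},
  {"xyz": [0,0,0],"turn": [0,0,0.945],"gripper": 1},
  {"xyz": [0,0,0],"turn": [0,0,0],"gripper": 1},
  {"xyz": [0,0,0],"turn": [0,0,0],"gripper": 1},
], squeeze=30)

```text
time_s: 1.32
position: [0.65, -0.105, 0.16]
tool_rot: [[0.9, -0.436, -0.001], [-0.436, -0.9, 0.0], [-0.001, 0.0, -1.0]]
ft_force: [-0.4, -0.3, -0.1]
grip_width: 0.0854
```

Run:
```python
from m import *
o=env.observe(); print(o['position'],o['tool_rot'],o['time_s'],o['ft_force'])
grab('wrist','wrist1')
```

```text
[ 0.64997822 -0.1049626   0.16004552] [[ 8.99865133e-01 -4.36167962e-01 -5.00600811e-04]
 [-4.36167934e-01 -8.99865270e-01  1.70508614e-04]
 [-5.24843679e-04  6.49112645e-05 -9.99999860e-01]] 1.3167 [-0.36321061 -0.29585871 -0.07069646]
```

View pics/wrist1.png

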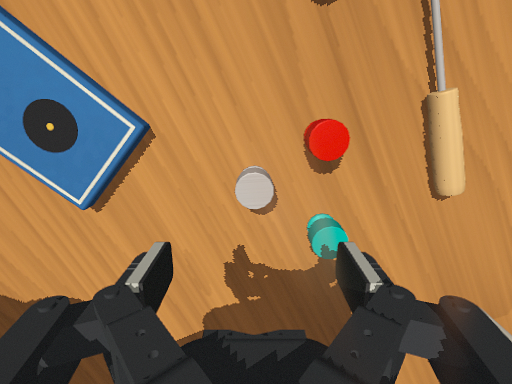

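Wrist view: the steel head is at about (254,189), between the jaw planes. Red is at (328,139), turquoise at (326,238), the plate at (50,126).

Run:
```python
from m import *
W=load('wrist1'); S=load('scene0')
grey=lambda h,s,v:(s<50)&(v>130)
c,st,m=blob(W,(225,160,285,220),grey); print(c,st)
g=W['im'][160:220,225:285]
pts=cv2.findContours(m[0][0:60].astype(np.uint8),cv2.RETR_EXTERNAL,cv2.CHAIN_APPROX_NONE)[0][0].reshape(-1,2)
e=cv2.minEnclosingCircle(pts); top=np.array(e[0])+[225,160]; print('circle',top,e[1])
print('tri',tri(W,top,S,(217,218.4)))
for u,v in [top,(254,193)]: print(dpt(W,u,v),plane(W,u,v,.04))
p=plane(W,*top,.04)
o=env.observe(); print('delta tool',np.array(o['tool_rot']).T@(p-o['position']))
c,st,_=blob(W,(20,95,85,155),lambda h,s,v:v<75); print('plate',c,plane(W,*c,.02))
# slab yaw via yellow-centre gold to fitted knob earlier
print('yaw plate->fitted',np.degrees(np.arctan2(.1525-.027,.456-.507)))
```

```text
[253.79150275 187.81117231] [ 235  166   39   43 1271]
circle [253.52752304 187.22018433] 21.502525329589844
tri (array([ 0.64994506, -0.10302377,  0.03858827]), np.float64(0.0009604769633034296))
[ 0.6505095  -0.10182494  0.04138017] [ 0.65032846 -0.10219028  0.04      ]
[ 0.64855921 -0.1068324   0.04177718] [ 0.64831142 -0.1073403   0.04      ]
delta tool [-0.00085537 -0.00266864  0.12009736]
plate [ 49.89100186 125.14935065] [0.50615073 0.02661605 0.02      ]
yaw plate->fitted 112.11557099595247
```

Emit:
step_arm([
  {"xyz": [-0.02,-0.025,0.5],"turn": [0,0,0],"gripper": 1},
  {"xyz": [0,0,0.5],"turn": [0,0,0],"gripper": 1},
  {"xyz": [0,0,0.5],"turn": [0,0,0],"gripper": 1},
  {"xyz": [0,0,0.5],"turn": [0,0,0],"gripper": 1},
  {"xyz": [0,0,0.5],"turn": [0,0,0],"gripper": 1},
  {"xyz": [0,0,0.5],"turn": [0,0,0],"gripper": 1},
  {"xyz": [0,0,0.275],"turn": [0,0,0],"gripper": 1},
  {"xyz": [0,0,0],"turn": [0,0,0],"gripper": 1},
  {"xyz": [0,0,0],"turn": [0,0,0],"gripper": 0.5},
  {"xyz": [0,0,0],"turn": [0,0,0],"gripper": 0.2},
  {"xyz": [0,0,0],"turn": [0,0,0],"gripper": 0},
  {"xyz": [0,0,0],"turn": [0,0,0],"gripper": -0.2},
  {"xyz": [0,0,0],"turn": [0,0,0],"gripper": -0.4},
  {"xyz": [0,0,0],"turn": [0,0,0],"gripper": -1},
  {"xyz": [0,0,0],"turn": [0,0,0],"gripper": -1},
  {"xyz": [0,0,0],"turn": [0,0,0],"gripper": -1},
  {"xyz": [0,0,0],"turn": [0,0,0],"gripper": -1},
], squeeze=30)

```text
time_s: 2.78
position: [0.6502, -0.1039, 0.0305]
tool_rot: [[0.899, -0.438, 0.002], [-0.438, -0.899, -0.001], [0.002, -0.0, -1.0]]
ft_force: [-0.8, 0.0, 5.8]
grip_width: 0.0346
```

Emit:
step_arm([
  {"xyz": [0,0,-0.1],"turn": [0,0,0],"gripper": -1},
  {"xyz": [0,0,-0.4],"turn": [0,0,0],"gripper": -1},
  {"xyz": [0,0,-0.5],"turn": [0,0,0],"gripper": -1},
  {"xyz": [0,0,-0.5],"turn": [0,0,0],"gripper": -1},
  {"xyz": [0,0,-0.5],"turn": [0,0,0],"gripper": -1},
  {"xyz": [0,0,0],"turn": [0,0,0],"gripper": -1},
  {"xyz": [0,0,0],"turn": [0,0,0],"gripper": -1},
])

```text
time_s: 3.37
position: [0.6499, -0.1038, 0.11]
tool_rot: [[0.899, -0.438, 0.002], [-0.438, -0.899, -0.001], [0.002, -0.0, -1.0]]
ft_force: [0.9, 0.2, -1.4]
grip_width: 0.0347
```

Run:
```python
from m import *
o=env.observe(); print(o['position'],o['ft_force'],o['grip_width'])
grab('wrist','wrist2');grab('side','side2')
a=cv2.imread('pics/wrist2.png')[150:384,100:412];b=cv2.imread('pics/side2.png')[140:260,220:380]
cv2.imwrite('pics/lift.png',np.hstack([cv2.resize(a,(400,300)),cv2.resize(b,(400,300),interpolation=cv2.INTER_CUBIC)]))
```

```text
[ 0.64994938 -0.10380964  0.10995839] [ 0.91728374  0.20773599 -1.4428775 ] 0.03467378858843682
```

View pics/lift.png

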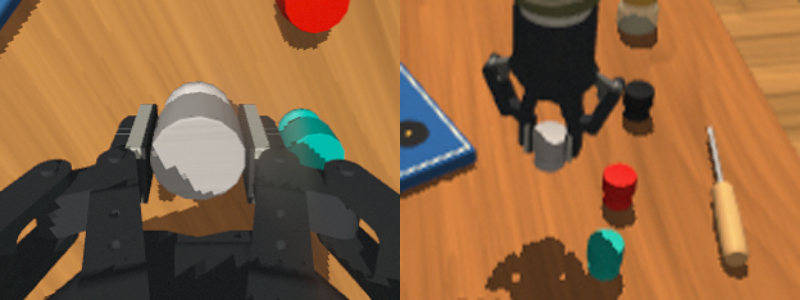

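Left: the steel knob is gripped upright between the pads, its head top at about full-image (254,272). Right: it is clear of the bench, with red and turquoise undisturbed. Next I measure where the knob sits relative to the TCP.

Run:
```python
from m import *
W=load('wrist2'); o=env.observe(); P=np.array(o['position']);R=np.array(o['tool_rot'])
d=W['d']
# points of the head's flat top: depth-derived, height near the max
v,u=np.mgrid[205:320,205:305]; p=np.array([dpt(W,a,b) for a,b in zip(u.ravel(),v.ravel())])
hsv=cv2.cvtColor(W['im'],cv2.COLOR_RGB2HSV)[205:320,205:305]
g=((hsv[...,1]<45)&(hsv[...,2]>120)).ravel()
q=(p-P)@R
k=g&(np.abs(q[:,0])<.019)&(np.abs(q[:,1])<.03)
print('z rel hist',np.histogram(q[k,2],bins=np.arange(-.02,.04,.003)))
zt=np.percentile(q[k,2],20); t=k&(np.abs(q[:,2]-zt)<.0025)
print('top z tool',zt,t.sum(),q[t].min(0),q[t].max(0))
m=t.reshape(115,100).astype(np.uint8);
c=cv2.fitPlane if 0 else None
A=np.c_[q[t][:,:2],np.ones(t.sum())]; s=np.linalg.lstsq(A,q[t][:,2],rcond=None)[0]; print('tilt deg',np.degrees(s[:2]))
e=cv2.minEnclosingCircle((q[t][:,:2]*1000).astype(np.float32)); print('circle mm',e)
```

```text
z rel hist (array([   2,    1, 2956,  361,  171,  156,  144,  144,  126,  102,    7,
          0,    0,    6,  281,   53,    0,    0,    0]), array([-0.02 , -0.017, -0.014, -0.011, -0.008, -0.005, -0.002,  0.001,
        0.004,  0.007,  0.01 ,  0.013,  0.016,  0.019,  0.022,  0.025,
        0.028,  0.031,  0.034,  0.037]))
top z tool -0.012178467179665644 3236 [-0.01895662 -0.01646276 -0.01375838] [ 0.01755984  0.0169662  -0.00969551]
tilt deg [-0.04845372 -0.45762944]
circle mm ((-1.7316967248916626, 0.19411635398864746), 19.913143157958984)
```

Emit:
step_arm([
  {"xyz": [-0.3,-0.085,0],"turn": [0,0,0],"gripper": -1},
  {"xyz": [-0.6,-0.175,0],"turn": [0,0,0],"gripper": -1},
  {"xyz": [-0.6,-0.175,0],"turn": [0,0,0],"gripper": -1},
  {"xyz": [-0.6,-0.175,0],"turn": [0,0,0],"gripper": -1},
  {"xyz": [-0.6,-0.175,0],"turn": [0,0,0],"gripper": -1},
  {"xyz": [-0.6,-0.175,0],"turn": [0,0,0],"gripper": -1},
  {"xyz": [-0.6,-0.175,0],"turn": [0,0,0],"gripper": -1},
  {"xyz": [-0.5,-0.145,0],"turn": [0,0,0],"gripper": -1},
  {"xyz": [-0.255,-0.078,0],"turn": [0,0,0],"gripper": -1},
  {"xyz": [0,0,0],"turn": [0,0,0],"gripper": -1},
  {"xyz": [0,0,0],"turn": [0,0,0],"gripper": -1},
  {"xyz": [0,0,0],"turn": [0,0,0],"gripper": -1},
])

```text
time_s: 4.47
position: [0.5072, 0.0259, 0.1091]
tool_rot: [[0.899, -0.439, 0.0], [-0.439, -0.899, -0.0], [0.001, 0.0, -1.0]]
ft_force: [-0.0, 0.3, -0.1]
grip_width: 0.0348
```

Run:
```python
from m import *
o=env.observe(); print(o['position'],o['ft_force'],o['grip_width'])
grab('wrist','wrist3');grab('side','side3')
a=cv2.imread('pics/wrist3.png');b=cv2.imread('pics/side3.png')[110:260,140:340]
cv2.imwrite('pics/hover.png',np.hstack([cv2.resize(a,(400,300)),cv2.resize(b,(400,300),interpolation=cv2.INTER_CUBIC)]))
```

```text
[0.50718953 0.02592207 0.10909546] [-0.02432855  0.29941397 -0.08249318] 0.03478965524258751
```

View pics/hover.png

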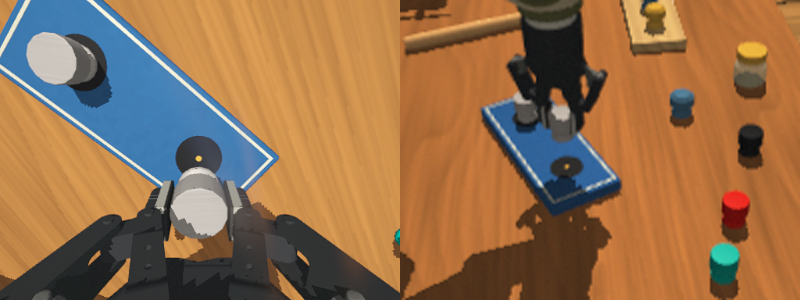

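The wrist view shows the held knob just below the bare plate, with the plate's gold centre dot visible at about (254,202). I refine from the dot.

Run:
```python
from m import *
W,D=load('wrist3'),load('side3'); o=env.observe(); P=np.array(o['position']);R=np.array(o['tool_rot'])
gold=lambda h,s,v:(s>110)&(v>110)&(h>10)&(h<40)
c,st,_=blob(W,(240,190,270,215),gold); p=plane(W,*c,.02); print(c,st,p,'tool',R.T@(p-P),dpt(W,*c))
c2,st,_=blob(D,(210,180,236,206),gold); print(c2,st,plane(D,*c2,.02),tri(W,c,D,c2))
W0=load('wrist1');c0,st,_=blob(W0,(42,118,58,134),gold); print(c0,plane(W0,*c0,.02),'tri w1,w3',tri(W0,c0,W,c))
c,st,_=blob(load('wrist0'),(212,137,228,153),gold); print(c,plane(load('wrist0'),*c,.02))
```

```text
[253.78431373 202.58823529] [250 199   9   8  51] [0.50623712 0.0251272  0.02      ] tool [-0.00044253  0.00106487  0.08911184] [0.50650677 0.0256778  0.0217221 ]
[223. 193.] [222 192   3   3   5] [0.50797371 0.02655628 0.02      ] (array([0.50721195, 0.02544472, 0.02111415]), np.float64(0.0015884320980645167))
[ 49.67346939 126.26530612] [0.50534343 0.02590171 0.02      ] tri w1,w3 (array([0.50642922, 0.02556995, 0.02153375]), np.float64(0.00012835666986516902))
[220.5 145.5] [0.50641449 0.02548658 0.02      ]
```

Emit:
step_arm([
  {"xyz": [-0.005,0.0125,0.5],"turn": [0,0,0],"gripper": -1},
  {"xyz": [0,0,0.5],"turn": [0,0,0],"gripper": -1},
  {"xyz": [0,0,0.25],"turn": [0,0,0],"gripper": -1},
  {"xyz": [0,0,0.1],"turn": [0,0,0],"gripper": -1},
  {"xyz": [0,0,0],"turn": [0,0,0],"gripper": -1},
  {"xyz": [0,0,0],"turn": [0,0,0],"gripper": -1},
  {"xyz": [0,0,0],"turn": [0,0,0],"gripper": -1},
])

```text
time_s: 5.15
position: [0.5064, 0.0261, 0.056]
tool_rot: [[0.899, -0.438, 0.002], [-0.438, -0.899, -0.0], [0.001, -0.0, -1.0]]
ft_force: [0.3, 0.5, -0.9]
grip_width: 0.0351
```

Emit:
step_arm([
  {"xyz": [0,0.008,0.025],"turn": [0,0,0],"gripper": -1},
  {"xyz": [0,0,0.025],"turn": [0,0,0],"gripper": -1},
  {"xyz": [0,0,0.025],"turn": [0,0,0],"gripper": -1},
  {"xyz": [0,0,0.025],"turn": [0,0,0],"gripper": -1},
  {"xyz": [0,0,0],"turn": [0,0,0],"gripper": -1},
  {"xyz": [0,0,0],"turn": [0,0,0],"gripper": -1},
])

```text
time_s: 5.65
position: [0.5057, 0.026, 0.0513]
tool_rot: [[0.899, -0.438, -0.0], [-0.438, -0.899, 0.0], [-0.0, 0.0, -1.0]]
ft_force: [-0.4, -0.4, -1.0]
grip_width: 0.0345
```

Emit:
step_arm([
  {"xyz": [0.01,0,0.0125],"turn": [0,0,0],"gripper": -1},
  {"xyz": [0,0,0.0125],"turn": [0,0,0],"gripper": -1},
  {"xyz": [0,0,0],"turn": [0,0,0],"gripper": -1},
  {"xyz": [0,0,0],"turn": [0,0,0],"gripper": -1},
])

```text
time_s: 5.98
position: [0.5062, 0.0258, 0.0506]
tool_rot: [[0.899, -0.438, 0.0], [-0.438, -0.899, -0.0], [0.001, -0.0, -1.0]]
ft_force: [-1.3, -0.5, 3.1]
grip_width: 0.0345
```

Contact at 3.1 N and at the expected height. Releasing and retreating.

Emit:
step_arm([
  {"xyz": [0,0,0],"turn": [0,0,0],"gripper": -0.15},
  {"xyz": [0,0,0],"turn": [0,0,0],"gripper": -0.05},
  {"xyz": [0,0,0],"turn": [0,0,0],"gripper": 0.1},
  {"xyz": [0,0,0],"turn": [0,0,0],"gripper": 0.4},
  {"xyz": [0,0,0],"turn": [0,0,0],"gripper": 0.8},
  {"xyz": [0,0,0],"turn": [0,0,0],"gripper": 1},
  {"xyz": [0,0,0],"turn": [0,0,0],"gripper": 1},
  {"xyz": [0,0,0],"turn": [0,0,0],"gripper": 1},
  {"xyz": [0,0,-0.3],"turn": [0,0,0],"gripper": 1},
  {"xyz": [0,0,-0.5],"turn": [0,0,0],"gripper": 1},
  {"xyz": [0,0,-0.5],"turn": [0,0,0],"gripper": 1},
  {"xyz": [0,0,-0.6],"turn": [0,0,0],"gripper": 1},
  {"xyz": [0,0,-0.6],"turn": [0,0,0],"gripper": 1},
  {"xyz": [0,0,-0.6],"turn": [0,0,0],"gripper": 1},
  {"xyz": [0,0,-0.4],"turn": [0,0,0],"gripper": 1},
  {"xyz": [0,0,0],"turn": [0,0,0],"gripper": 1},
  {"xyz": [0,0,0],"turn": [0,0,0],"gripper": 1},
  {"xyz": [0,0,0],"turn": [0,0,0],"gripper": 1},
])

```text
time_s: 7.48
position: [0.5055, 0.0259, 0.1893]
tool_rot: [[0.899, -0.438, -0.002], [-0.438, -0.899, 0.0], [-0.002, 0.0, -1.0]]
ft_force: [-0.5, -0.2, 0.4]
grip_width: 0.0855
```

Run:
```python
from m import *
o=env.observe(); print(o['position'],o['ft_force'],o['grip_width'],o['time_s'])
grab('wrist','wrist4');grab('side','side4')
a=cv2.imread('pics/wrist4.png');b=cv2.imread('pics/side4.png')[120:220,160:293]
cv2.imwrite('pics/end.png',np.hstack([cv2.resize(a,(400,300)),cv2.resize(b,(400,300),interpolation=cv2.INTER_CUBIC)]))
W=load('wrist4')
v,u=np.mgrid[0:384,0:512]
K=np.array([[W['fx'],0,W['cx']],[0,W['fy'],W['cy']],[0,0,1.]])
n=cv2.undistortPoints(np.c_[u.ravel(),v.ravel()].astype(float)[:,None],K,np.array([W['k1'],0,0,0,0.]))[:,0]
T=W['extrinsics']; p=(np.c_[n,np.ones(len(n))]*W['d'].ravel()[:,None])@T[:3,:3].T+T[:3,3]
for q in [(.506,.0257),(.455,.1555)]:
    k=(np.hypot(p[:,0]-q[0],p[:,1]-q[1])<.026)&(np.abs(p[:,2]-.060)<.004)
    t=p[k]; A=np.c_[t[:,:2]-t[:,:2].mean(0),np.ones(len(t))]; s=np.linalg.lstsq(A,t[:,2],rcond=None)[0]
    print(k.sum(),(t.min(0)+t.max(0))/2,t.max(0)-t.min(0),'tilt',np.degrees(s[:2]), cv2.minEnclosingCircle((t[:,:2]*1000).astype(np.float32)))
# dark annulus of the plate
h=cv2.cvtColor(W['im'],cv2.COLOR_RGB2HSV)
```

```text
[0.50554414 0.02592523 0.18930085] [-0.45982046 -0.24108116  0.37883573] 0.08549029703589485 7.4833
1073 [0.50445138 0.02486517 0.05933875] [0.03535459 0.03500445 0.00666509] tilt [-0.62557302 -0.54474734] ((504.5440368652344, 24.79315757751465), 17.797697067260742)
1576 [0.4506779  0.15328772 0.0594394 ] [0.03585308 0.03562017 0.0068693 ] tilt [-0.91869568  0.74613076] ((450.36376953125, 153.7167205810547), 18.31243324279785)
```

View pics/end.png

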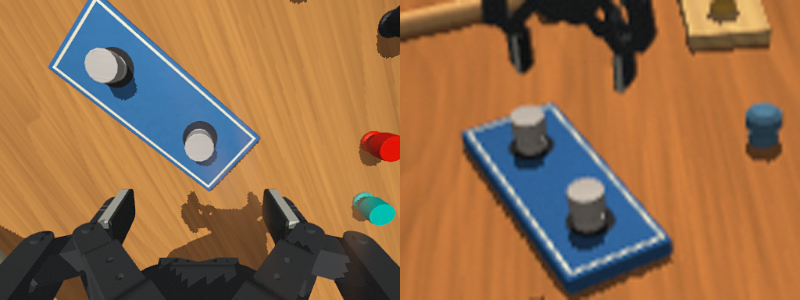

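Wrist and side views: the knob stands upright on the bare plate (wrist at about (255,186)), and nothing else has moved. One last centring check against the slab outline in the same picture.

Run:
```python
from m import *
W=load('wrist4')
h=cv2.cvtColor(W['im'],cv2.COLOR_RGB2HSV)
m=((h[...,0]>95)&(h[...,0]<125)&(h[...,1]>120)).astype(np.uint8)
c=max(cv2.findContours(m,cv2.RETR_EXTERNAL,cv2.CHAIN_APPROX_NONE)[0],key=cv2.contourArea).reshape(-1,2)
c=c[c[:,1]>2]
q=np.array([plane(W,*x,.02)[:2] for x in c])
r=cv2.minAreaRect((q*1000).astype(np.float32)); print(r)
a=np.array([450.5,153.5]);k=np.array([504.5,24.8])
ax=(a-k)/np.linalg.norm(a-k); n=np.array([-ax[1],ax[0]])
t=q*1000-k; print('along',(t@ax).min(),(t@ax).max())
for x in (0,140):
    s=np.abs(t@ax-x)<15; y=(t@n)[s]; print('across at',x,np.median(y[y<0]),np.median(y[y>0]))
```

```text
((478.35137939453125, 90.04063415527344), (92.51006317138672, 250.63809204101562), 23.849000930786133)
along -55.14303564308903 196.3239647140165
across at 0 -26.386012053587173 29.902806209715205
across at 140 -45.33973626423799 45.819304184954134
```

The outline suggests the knob may be about 2 mm off. I'll look from straight above with the wrist camera.

Emit:
step_arm([
  {"xyz": [0,0.5,0.2],"turn": [0,0,0],"gripper": 1},
  {"xyz": [0,0.5,0.2],"turn": [0,0,0],"gripper": 1},
  {"xyz": [0,0.5,0.2],"turn": [0,0,0],"gripper": 1},
  {"xyz": [0,0.3,0.2],"turn": [0,0,0],"gripper": 1},
  {"xyz": [0,0,0],"turn": [0,0,0],"gripper": 1},
  {"xyz": [0,0,0],"turn": [0,0,0],"gripper": 1},
  {"xyz": [0,0,0],"turn": [0,0,0],"gripper": 1},
])

```text
time_s: 8.17
position: [0.4748, -0.0385, 0.1583]
tool_rot: [[0.899, -0.438, -0.0], [-0.438, -0.899, 0.0], [-0.0, -0.0, -1.0]]
ft_force: [0.0, -0.7, 0.3]
grip_width: 0.085
```

```bash
python3 - <<'E'
from m import *
o=env.observe(); print(o['position'],o['time_s'])
grab('wrist','wrist5'); W=load('wrist5')
print(W['extrinsics'][:3,3],W['extrinsics'][:3,2])
E
python3 - <<'E'
import sys; sys.path.insert(0,'.')
import cv2; cv2.imwrite('pics/w5.png',cv2.imread('pics/wrist5.png'))
E
```

```text
[ 0.47478045 -0.03847428  0.15830607] 8.1667
[0.50727873 0.02888858 0.28258179] [-0.13120065 -0.26700492 -0.95472235]
```

View pics/wrist5.png

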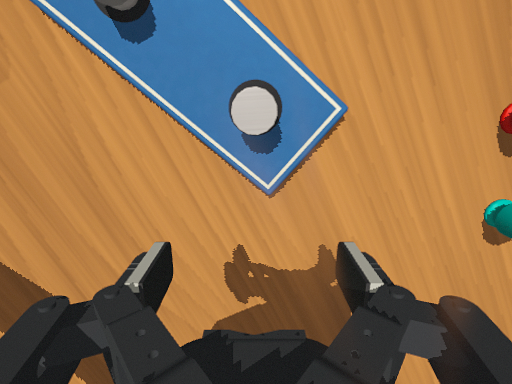

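From above: the head is at (255,110) inside the black ring, whose upper arc is visible from about (230,105) to (281,105). I fit both.

Run:
```python
from m import *
from scipy.optimize import least_squares
W=load('wrist5')
h=cv2.cvtColor(W['im'],cv2.COLOR_RGB2HSV).astype(int)
head=((h[...,1]<45)&(h[...,2]>140)).astype(np.uint8); dark=((h[...,2]<70)&(h[...,1]<140)|(head>0)).astype(np.uint8)
def cont(m):
    z=np.zeros_like(m); z[60:160,215:300]=m[60:160,215:300]
    return max(cv2.findContours(z,cv2.RETR_EXTERNAL,cv2.CHAIN_APPROX_NONE)[0],key=cv2.contourArea).reshape(-1,2)
def fit(c,z,r):
    q=np.array([plane(W,*x,z)[:2] for x in c])*1000
    s=least_squares(lambda p:np.hypot(*(q-p[:2]).T)-p[2],[*q.mean(0),r],loss='soft_l1'); return s.x.round(2),np.abs(s.fun).mean().round(2)
c=cont(head); print('head',c.min(0),c.max(0),fit(c,.06,18))
d=cont(dark); print('plate all',d.min(0),d.max(0)); d=d[d[:,1]<108]; print('plate upper arc',len(d),fit(d,.02,24))
m=((h[...,0]>95)&(h[...,0]<125)&(h[...,1]>120)).astype(np.uint8)
# white line inner: slab lateral centre from right/left white border points along a scanline across the plate
x=np.array([plane(W,255,110,.02)]); print(x)
```

```text
head [231  86] [276 134] (array([504.83,  24.56,  17.26]), np.float64(0.2))
plate all [230  80] [281 135]
plate upper arc 75 (array([506.79,  25.85,  22.79]), np.float64(0.19))
[[0.50571606 0.0239466  0.02      ]]
```

Run:
```python
from m import *
for n,tag,rois in [('side','side4',[(212,160,238,205),(190,145,218,176)])]:
    s=load(tag)
    for r in rois:
        c,st,m=blob(s,r,lambda h,S,v:(S<60)&(v>135)); print(tag,c,st[:5],plane(s,*c,.06))
# two wrist views of the head top, and of the fitted one
a,b=load('wrist4'),load('wrist5')
for s,r in [(a,(230,150,285,215)),(b,(215,70,300,150))]:
    h=cv2.cvtColor(s['im'],cv2.COLOR_RGB2HSV).astype(int)
    c,st,m=blob(s,r,lambda h,S,v:(S<45)&(v>120)); print(c,st,plane(s,*c,.06))
```

```text
side4 [221.31707317 182.85365854] [215 179  13   9  82] [0.50611188 0.02429685 0.06      ]
side4 [203.52325581 158.56976744] [190 154  28  11  86] [0.45654226 0.14992974 0.06      ]
[254.58697444 185.97114592] [ 236  165   38   42 1213] [0.50594883 0.02693731 0.06      ]
[253.76949153 110.23898305] [ 231   86   47   49 1770] [0.50503462 0.0249533  0.06      ]
```

All views agree on about (-1.8,-1.4) mm off in world axes, so I regrasp, lift slightly, shift by about +0.9 / -2.0 mm in tool x/y, and set it down again.

Emit:
step_arm([
  {"xyz": [0,-0.6,0],"turn": [0,0,0],"gripper": 1},
  {"xyz": [0,-0.6,0],"turn": [0,0,0],"gripper": 1},
  {"xyz": [0,-0.6,0],"turn": [0,0,0],"gripper": 1},
  {"xyz": [0,0,0.2],"turn": [0,0,0],"gripper": 1},
  {"xyz": [0,0,0.5],"turn": [0,0,0],"gripper": 1},
  {"xyz": [0,0,0.5],"turn": [0,0,0],"gripper": 1},
  {"xyz": [0,0,0.5],"turn": [0,0,0],"gripper": 1},
  {"xyz": [0,0,0.5],"turn": [0,0,0],"gripper": 1},
  {"xyz": [0,0,0.3],"turn": [0,0,0],"gripper": 1},
  {"xyz": [0,0,0.17],"turn": [0,0,0],"gripper": 1},
  {"xyz": [0,0,0],"turn": [0,0,0],"gripper": 1},
  {"xyz": [0,0,0],"turn": [0,0,0],"gripper": 0.5},
  {"xyz": [0,0,0],"turn": [0,0,0],"gripper": 0.2},
  {"xyz": [0,0,0],"turn": [0,0,0],"gripper": 0},
  {"xyz": [0,0,0],"turn": [0,0,0],"gripper": -0.2},
  {"xyz": [0,0,0],"turn": [0,0,0],"gripper": -0.4},
  {"xyz": [0,0,0],"turn": [0,0,0],"gripper": -1},
  {"xyz": [0,0,0],"turn": [0,0,0],"gripper": -1},
  {"xyz": [0,0,0],"turn": [0,0,0],"gripper": -1},
], squeeze=30)

```text
time_s: 9.8
position: [0.5063, 0.0259, 0.0523]
tool_rot: [[0.899, -0.438, 0.001], [-0.438, -0.899, -0.0], [0.001, -0.0, -1.0]]
ft_force: [-1.0, 0.1, 5.7]
grip_width: 0.0348
```

Emit:
step_arm([
  {"xyz": [0,0,-0.05],"turn": [0,0,0],"gripper": -1},
  {"xyz": [0,0,-0.1],"turn": [0,0,0],"gripper": -1},
  {"xyz": [0.022,-0.05,0],"turn": [0,0,0],"gripper": -1},
  {"xyz": [0,0,0],"turn": [0,0,0],"gripper": -1},
  {"xyz": [0,0,0],"turn": [0,0,0],"gripper": -1},
  {"xyz": [0,0,0.05],"turn": [0,0,0],"gripper": -1},
  {"xyz": [0,0,0.05],"turn": [0,0,0],"gripper": -1},
  {"xyz": [0,0,0.025],"turn": [0,0,0],"gripper": -1},
  {"xyz": [0,0,0],"turn": [0,0,0],"gripper": -1},
  {"xyz": [0,0,0],"turn": [0,0,0],"gripper": -1},
])

```text
time_s: 10.63
position: [0.5075, 0.0273, 0.0524]
tool_rot: [[0.899, -0.438, -0.0], [-0.438, -0.899, 0.0], [-0.0, 0.0, -1.0]]
ft_force: [-0.6, 0.2, 0.7]
grip_width: 0.0346
```

Emit:
step_arm([
  {"xyz": [0,0,0.0125],"turn": [0,0,0],"gripper": -1},
  {"xyz": [0,0,0],"turn": [0,0,0],"gripper": -1},
  {"xyz": [0,0,0],"turn": [0,0,0],"gripper": -1},
])

```text
time_s: 10.88
position: [0.5075, 0.0273, 0.0523]
tool_rot: [[0.899, -0.438, -0.0], [-0.438, -0.899, -0.0], [-0.0, 0.0, -1.0]]
ft_force: [-2.6, 0.7, 6.1]
grip_width: 0.0349
```

Firm light contact. Release, go up, and step back to the same viewing place.

Emit:
step_arm([
  {"xyz": [0,0,0],"turn": [0,0,0],"gripper": -0.15},
  {"xyz": [0,0,0],"turn": [0,0,0],"gripper": -0.05},
  {"xyz": [0,0,0],"turn": [0,0,0],"gripper": 0.1},
  {"xyz": [0,0,0],"turn": [0,0,0],"gripper": 0.4},
  {"xyz": [0,0,0],"turn": [0,0,0],"gripper": 0.8},
  {"xyz": [0,0,0],"turn": [0,0,0],"gripper": 1},
  {"xyz": [0,0,0],"turn": [0,0,0],"gripper": 1},
  {"xyz": [0,0,-0.3],"turn": [0,0,0],"gripper": 1},
  {"xyz": [0,0,-0.6],"turn": [0,0,0],"gripper": 1},
  {"xyz": [0,0,-0.6],"turn": [0,0,0],"gripper": 1},
  {"xyz": [0,0,-0.6],"turn": [0,0,0],"gripper": 1},
  {"xyz": [0,0,-0.57],"turn": [0,0,0],"gripper": 1},
  {"xyz": [0,0.6,0],"turn": [0,0,0],"gripper": 1},
  {"xyz": [0,0.6,0],"turn": [0,0,0],"gripper": 1},
  {"xyz": [0,0.6,0],"turn": [0,0,0],"gripper": 1},
  {"xyz": [0,0,0],"turn": [0,0,0],"gripper": 1},
  {"xyz": [0,0,0],"turn": [0,0,0],"gripper": 1},
  {"xyz": [0,0,0],"turn": [0,0,0],"gripper": 1},
])

```text
time_s: 12.38
position: [0.4763, -0.0373, 0.1589]
tool_rot: [[0.899, -0.438, 0.0], [-0.438, -0.899, 0.0], [0.0, -0.0, -1.0]]
ft_force: [0.3, 0.3, -1.0]
grip_width: 0.0854
```

Run:
```python
from m import *
from scipy.optimize import least_squares
grab('wrist','wrist6'); grab('side','side6'); W=load('wrist6'); print(env.observe()['position'],env.observe()['time_s'])
h=cv2.cvtColor(W['im'],cv2.COLOR_RGB2HSV).astype(int)
head=((h[...,1]<45)&(h[...,2]>140)).astype(np.uint8); dark=((h[...,2]<70)&(h[...,1]<140)|(head>0)).astype(np.uint8)
def cont(m):
    z=np.zeros_like(m); z[60:160,215:300]=m[60:160,215:300]
    return max(cv2.findContours(z,cv2.RETR_EXTERNAL,cv2.CHAIN_APPROX_NONE)[0],key=cv2.contourArea).reshape(-1,2)
def fit(c,z,r):
    q=np.array([plane(W,*x,z)[:2] for x in c])*1000
    s=least_squares(lambda p:np.hypot(*(q-p[:2]).T)-p[2],[*q.mean(0),r],loss='soft_l1'); return s.x.round(2),np.abs(s.fun).mean().round(2)
c=cont(head); print('head',c.min(0),c.max(0),fit(c,.06,18))
d=cont(dark); d=d[d[:,1]<c.mean(0)[1]]; print('plate',len(d),fit(d,.02,24))
s=load('side6'); c,st,m=blob(s,(212,160,238,205),lambda h,S,v:(S<60)&(v>135)); print('side',c,plane(s,*c,.06))
a=cv2.imread('pics/wrist6.png');b=cv2.imread('pics/side6.png')
cv2.imwrite('pics/end2.png',np.hstack([cv2.resize(a,(400,300)),cv2.resize(b,(400,300))]))
```

```text
[ 0.47639352 -0.03687735  0.15877073] 12.4833
head [231  86] [276 134] (array([506.33,  25.96,  17.25]), np.float64(0.17))
plate 77 (array([506.74,  25.78,  22.89]), np.float64(0.23))
side [221.625 182.55 ] [0.50703111 0.02553903 0.06      ]
```

View pics/end2.png

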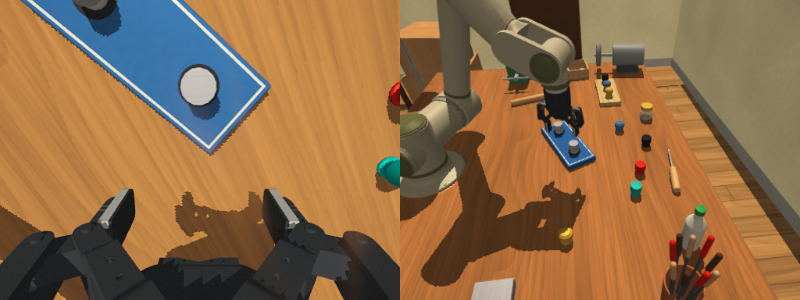

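The knob is upright and centred within about 0.5 mm. The loose brass knob and everything else stand untouched, and the gripper is clear. Handing in.

```bash
python3 -c "
from rig import order; print(order.close_job())"
```

```text
the job is handed in; nothing more can be done
None
```

The knob fitted on the blue front is the straight steel kind, so I put the loose steel knob on the bare backplate. It touched down at about 3 N. My first overhead check put it about 2 mm off centre, so I regrasped it, shifted it and set it down again at about 6 N.

- **Centring:** in the last wrist picture the knob's head and the plate centre agree to about 0.5 mm. The side view has the knob within about 1 mm of its own earlier plate reading.
- **Upright:** the knob stands upright in both final views. Its head top measured under 1° of tilt after the first placing; I did not measure the tilt again after the second.
- **Rest of the bench:** the loose brass knob stands where it was, and nothing else appears to have moved. The gripper was open and clear of everything when I handed in, at about 12.5 s.
- **Disagreement:** early views of the plate centre differed by 1–2 mm, which is within the camera calibration.

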